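# Shut down the jar warmer: dial off, trivet folded over the plate, jars back on top

### The arm

A 7-joint arm with a two-finger parallel gripper is mounted at the origin on a cart in front of the work surface, level with it; the furniture and walls round the work are solid. World frame = base frame: x ahead of the robot, y to its left, z up, the work surface at z = 0. Lengths are in m, angles in rad, forces in N, time in s.
With the tool pointing down it reaches from about 0.425 to 0.95 m from the base axis. Payload 4.7 kg.
Tool frame: the origin (TCP) lies on the centre line of the jaws, within the pads' length; the fingertips stand robot.nose_length ahead of it and the grasp point (between the pads) lies 8 mm behind it (robot.nose_length is the distance from the TCP to the fingertips, in m); z points along the fingers, x is the direction in which the jaws open and shut, and the axes are right-handed (so a half turn about z gives the same grasp; the last joint's range is limited). The gripper opens to 85 mm and grips with 20 to 120 N. Pads are 22 mm wide; open, the fingers measure 114 mm over their backs; the gripper's body (76 mm by 85 mm) begins 54 mm behind the grasp point. The pads swing forward as they close: fully open they stand 13 mm farther back than shut.
Start: joints at [-1.196, 0.469, -0.049, 1.532, 0.024, 1.141, -0.082], TCP at [0.265, 0.621, 0.242] pointing down, gripper open.
Joint ranges: [-2.59, 2.59], [-0.33, 1.99], [-1.39, 1.29], [0.1, 2.45], [-1.04, 4.18], [0.21, 1.99], [-2.66, 2.66]. Speed limits (rad/s): [2.57, 2.57, 3.14, 3.14, 3.14, 3.14, 3.14].

### API

Orientations are given as [roll, pitch, yaw] about the fixed x, y, z axes, in that order (R = Rz(yaw) Ry(pitch) Rx(roll)).
In Python, from plant import robot gives the robot as it stands. Calls block until the motion is done:
- robot.goto(position, orientation): joint-space move of the TCP to a pose.
- robot.move_straight(position, vel=0.15, attitude=None, contact_N=None): straight line of the TCP; attitude=None keeps the orientation; vel is the mean speed in m/s. With contact_N (N) it stops when the force on the tool has changed by that much, and returns True; else False.
- robot.move_joints(angles): joint-space move.
- robot.grip(opening, strength=None): opening from 0.0 (shut) to 1.0 (fully open); strength is the grip in N (None keeps the last); returns when the fingers have stopped.
- robot.sleep(seconds).
- robot.inverse_kinematics(position, orientation): joint angles nearest the present ones, or None.
- robot.sense(): the state.
- robot.grab_frame(name): name is "side" or "top" or "wrist"; returns a dict with "image" (400x640x3 uint8, red, green, blue), "range_z" (400x640 float32, m along the optical axis (not along the pixel's ray), 0 where there is no reading), "fx", "fy", "cx", "cy" (pixels), "dist_coeffs" ([k1, k2, p1, p2, k3] as OpenCV has them; the pictures are not rectified), "R" (3x3) and "t" (3): a world point X has camera coordinates R X + t. Camera axes: x right, y down, z forward; pixel columns grow to the right and rows downward; lengths in m; the calibration is good to about 2 mm. A picture is of the moment at which its call begins.
A pose or a line that the arm cannot do raises robot.IKError and nothing moves.
- robot.close_job(): hands the job in, once; it reports no verdict.
The state is a dict: "t": time; "joint_pos": joint angles; "joint_velocities": joint speeds; "effort": joint torques, N m; "tcp_pos": TCP position; "tcp_rot": TCP orientation; "wrist_force": force on the tool from outside, world axes, zero at the start; "torque": the same for the moment, N m; "opening": opening from 0.0 (shut) to 1.0 (fully open).
Only numpy, scipy, OpenCV 4.12 (cv2) and the standard library are available. Lean on these libraries where they do the work, as an engineer would, in place of code of your own. Each camera call takes 0.05 s, during which the arm holds its last target.

### The job

Switch the warmer off by turning its dial to the off mark (the single line), then take all the jars off its plate (the long wooden tray is a good place to set them aside) and snap the folding trivet down over the plate. Finally stand every jar upright on the folded trivet, wholly on its grid, and leave the salt shaker, lemon, garlic, teaspoon and mug where they are.

Things in the scene. Friction and masses are not known exactly. Their poses are not given: they have to be found in the camera images.
- plate_mid (a point): Centre of the top of the warmer's dark plate (190 mm along x, 160 along y), 47 mm up. The warmer is a low white appliance fixed to the worktop, 206 mm along x; its housing (top 40 mm up) reaches 155 mm to -y and 100 mm to +y of this point. Axes: z up, +y to the hinge of its folding trivet, -y to its dial, -x roughly to the robot.
- trivet_hinge (a point): Middle of the trivet's hinge axis, which runs along the warmer's x, 66 mm above the worktop and 90 mm to the +y side of the plate's centre. Same axes as plate_mid.
- trivet (a joint): Angle of the folding trivet, rad: 0 = folded, level over the plate; 2.2 = open, standing, leaning 36 degrees outward (to +y), as at the start. An over-centre action (0.6 N m at the open stop) holds either end: push its outer face near the free edge along its arc (about 5 N; pushing level may jam); past 1.1 rad it snaps down by itself. It cannot fold while a jar is on the plate.
- trivet_edge (a point): Middle of the trivet's free edge, 163 mm from the hinge (198 mm above the worktop when open). The trivet is a steel grid of eight bars, 188 mm wide along the warmer's x, 8 mm thick, with a thin gallery rail all round that stands 14 mm above the bars when folded (on its outer face when open). Wall cabinets hang behind the warmer, 0.57 m up: carry low, and cross the open trivet near the robot.
- trivet_mid (a point): Middle of the trivet's grid on the face that is uppermost when folded (then 70 mm above the worktop). Its x is the warmer's x; its y runs from the free edge to the hinge; its z is up when folded. Inside the gallery rail the grid is 178 mm along x and 145 mm along y.
- dial (a joint): Angle of the dial on the warmer's top, rad, growing clockwise seen from above. Detents: 0 = off (marked by one raised line); 0.5, 1.0, 1.5 = settings (one, two, three raised dots). It starts at a setting. Let go, it settles in the nearest detent; about 0.15 N m turns it out; stops at -0.03 and 1.53.
- dial_grip (a point): On the dial's vertical axis, 118 mm to -y of the plate's centre, 69 mm above the worktop: the height to grip. The grip is an upright bar 52 mm long, 14 mm thick, top 80 mm above the worktop, on a round foot 51 mm across that reaches up to 48 mm. x of this point points along the bar to its pointer end (white line) and turns with the dial.
- tray_mid (a point): Centre of the floor (4 mm above the worktop) of a long shallow wooden tray, fixed on the worktop in front of the sink: inside 68 mm along its x and 292 mm along its y, walls 4 mm thick, rim 24 mm above the worktop. Empty: a handy place to set jars aside, in one row; grip them above the rim. z up.
- salt_shaker: Salt shaker, 44 mm across, 90 mm high, origin under its foot. A bystander.
- lemon_0: Lemon, 75x56x57 mm, origin under it. A bystander behind the warmer.
- garlic_2: Garlic bulb, 55 mm, origin under it. A bystander.
- teaspoon: Teaspoon, 130 mm long, origin under it. A bystander.
- mug: Cream mug, 84x123x91 mm with its handle, origin under it. A bystander behind the warmer.
- jar_1_mid (a point): Centre (half-way up) of a lidded jar, a plain upright cylinder 54 mm across and 62 mm high, 0.14 kg, white with a steel lid, z up. Three or four such jars stand on the warmer's plate at the start; the others are absent (None from the first moment on).
- jar_2_mid (a point): Centre (half-way up) of a lidded jar, a plain upright cylinder 54 mm across and 62 mm high, 0.14 kg, white with a steel lid, z up. Three or four such jars stand on the warmer's plate at the start; the others are absent (None from the first moment on).
- jar_3_mid (a point): Centre (half-way up) of a lidded jar, a plain upright cylinder 54 mm across and 62 mm high, 0.14 kg, white with a steel lid, z up. Three or four such jars stand on the warmer's plate at the start; the others are absent (None from the first moment on).
- jar_4_mid (a point): Centre (half-way up) of a lidded jar, a plain upright cylinder 54 mm across and 62 mm high, 0.14 kg, white with a steel lid, z up. Three or four such jars stand on the warmer's plate at the start; the others are absent (None from the first moment on).
Not all that is in view belongs to the job. Leave any purple look-alike of the part that bears jar_4_mid alone.

How it is judged:
On the way, in this order (a step that is already met when the one before it is completed fails the run):
1. the dial is turned to off while the trivet still stands open (value of joint dial between -0.15 and 0.15 rad and value of joint trivet above 1.7 rad), for 0.2 s.
2. the trivet is snapped down over the cleared plate (value of joint trivet below 0.06 rad and value of joint dial between -0.15 and 0.15 rad), for 0.3 s.
At the end, for the whole second after the job is handed in: The dial is at off (within 0.15 rad), the trivet lies folded (within 0.06 rad), and every jar that is present stands upright (within 0.12 rad) and at rest on the trivet, its centre within 70 mm (along the hinge) and 56 mm (across) of the grid's middle (all of step 2 and x of jar_1_mid in the frame of trivet_mid between -0.07 and 0.07 m and y of jar_1_mid in the frame of trivet_mid between -0.056 and 0.056 m and z of jar_1_mid in the frame of trivet_mid between 0.024 and 0.04 m and angle between each of jar_1_mid, jar_2_mid, jar_3_mid, jar_4_mid's own z axis and vertical below 0.12 rad and linear speed of each of jar_1, jar_2, jar_3, jar_4 below 0.03 m/s and x of jar_2_mid in the frame of trivet_mid between -0.07 and 0.07 m and y of jar_2_mid in the frame of trivet_mid between -0.056 and 0.056 m and z of jar_2_mid in the frame of trivet_mid between 0.024 and 0.04 m and x of jar_3_mid in the frame of trivet_mid between -0.07 and 0.07 m and y of jar_3_mid in the frame of trivet_mid between -0.056 and 0.056 m and z of jar_3_mid in the frame of trivet_mid between 0.024 and 0.04 m and x of jar_4_mid in the frame of trivet_mid between -0.07 and 0.07 m and y of jar_4_mid in the frame of trivet_mid between -0.056 and 0.056 m and z of jar_4_mid in the frame of trivet_mid between 0.024 and 0.04 m); the robot touches nothing.
It fails at once if a bystander (salt shaker, lemon, garlic, teaspoon, mug) is moved more than 5 cm (distance of any of salt_shaker, lemon_0, garlic_2, teaspoon, mug from where it was at the start of the episode above 0.05 m).
Of jar_1, jar_2, jar_3, jar_4 only 3 to 4 are there at a start; the rules pass over those that are not, and their reading is None.
At some moment in a run one of jar_1, jar_2, jar_3, jar_4 may be knocked a few centimetres aside while the robot is not near it.
It also fails if it takes over 210 s, if anything falls off the work surface, if the arm or the gripper's body presses on something with over 40 N, if the wrist force passes 120 N, or if a joint passes its speed limit or range.

## Working session

There is one attempt and no reset: what is moved stays moved. The work goes in short steps, each a Python script; the robot and the scene stay as the last script left them, time stands still between calls to the robot, and variables do not carry over. Pictures are saved under pics/ and viewed, and the job is handed in when it is done.

```bash
ls; mkdir -p pics; python3 - <<'E'
from plant import robot
import cv2
s=robot.sense(); print(s['t'],s['tcp_pos'],s['tcp_rot'],robot.nose_length,s['opening'])
for n in("side","top","wrist"):
    f=robot.grab_frame(n); cv2.imwrite(f"pics/a_{n}.png",f["image"][:,:,::-1]); print(n,f['fx'],f['cx'],f['cy'],f['dist_coeffs'],f['R'],f['t'])
E
```

```text
pics
0.0 [0.26497324 0.62021245 0.24126707] [3.14153119e+00 1.95144364e-03 1.16706186e+00] 0.011 0.9993745522032198
side 424.11898906068444 323.98704817413943 190.65325588636009 [-0.06632897  0.          0.          0.          0.        ] [[-0.90476817 -0.42589555  0.00274728]
 [-0.18694469  0.39133101 -0.90106144]
 [ 0.38268296 -0.8157653  -0.43368275]] [0.4441445  0.15017949 1.20734673]
top 432.8738362984034 323.30884424092756 204.18376374154118 [-0.04884834  0.          0.          0.          0.        ] [[-0.00698308 -0.99996514 -0.00457821]
 [-0.98382048  0.00768983 -0.17899198]
 [ 0.17902095  0.00325422 -0.98383988]] [-0.03140379  0.51681343  1.28557255]
wrist 328.85565991088066 318.7288857241833 200.70367328621643 [0.0062081 0.        0.        0.        0.       ] [[ 0.39285312  0.91959734 -0.00267561]
 [ 0.87982564 -0.37501297  0.29201391]
 [ 0.26753182 -0.11707265 -0.95641033]] [-0.67355112 -0.03859516  0.38069615]
```

View pics/a_side.png

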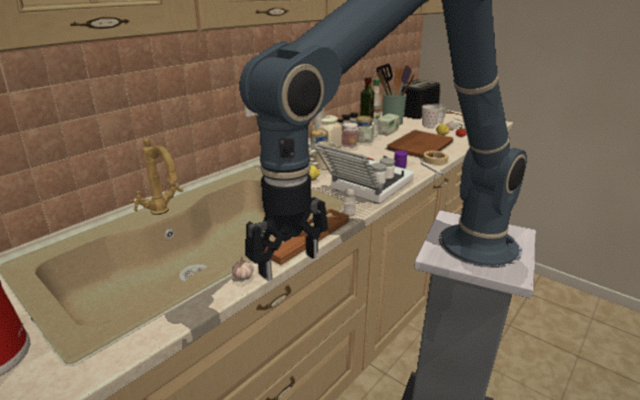

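View pics/a_top.png

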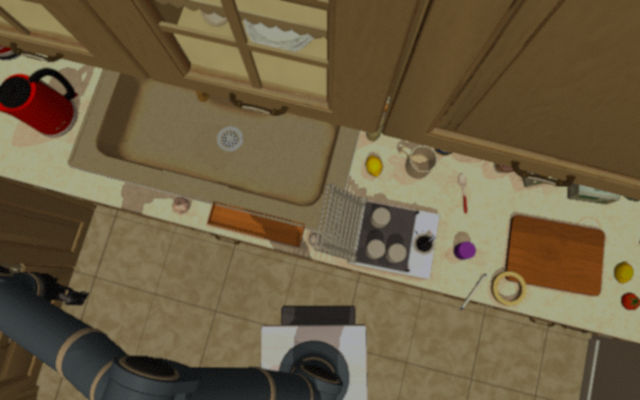

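View pics/a_wrist.png

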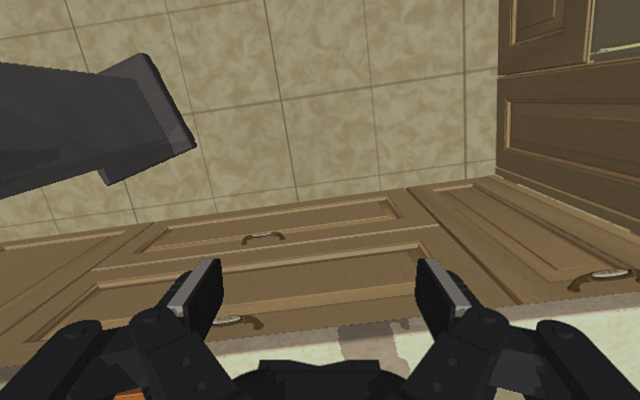

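```bash
cat > h.py <<'E'
from plant import robot
import cv2, numpy as np
def cam(f):
    K=np.array([[f['fx'],0,f['cx']],[0,f['fy'],f['cy']],[0,0,1.]]); return K,np.array(f['dist_coeffs'],float),np.array(f['R']),np.array(f['t'])
def rays(f,px):
    K,D,R,t=cam(f); u=cv2.undistortPoints(np.array(px,float).reshape(-1,1,2),K,D)[:,0]
    d=np.c_[u,np.ones(len(u))]; return -R.T@t, d@R   # centre, world dirs (z-depth 1)
def onplane(f,px,z):
    c,d=rays(f,px); return c+d*((z-c[2])/d[:,2])[:,None]
def cloud(f):
    h,w=f['range_z'].shape; v,u=np.mgrid[:h,:w]; c,d=rays(f,np.c_[u.ravel(),v.ravel()])
    return (c+d*f['range_z'].reshape(-1,1)).reshape(h,w,3)
def proj(f,X):
    K,D,R,t=cam(f); p,_=cv2.projectPoints(np.array(X,float).reshape(-1,1,3),cv2.Rodrigues(R)[0],t,K,D); return p[:,0]
def save(f,name,box=None,s=1):
    im=f['image'][:,:,::-1]
    if box: im=im[box[1]:box[3],box[0]:box[2]]
    cv2.imwrite('pics/'+name,cv2.resize(im,None,fx=s,fy=s,interpolation=cv2.INTER_CUBIC))
E
python3 - <<'E'
from h import *
f=robot.grab_frame("top"); save(f,"b_top.png",(300,170,500,310),4)
P=cloud(f)
for p in [(381,217),(376,248),(397,253),(424,242),(465,250),(390,232),(430,215),(340,220),(362,185),(330,250),(314,239),(215,218),(300,235),(180,205),(374,165)]:
    print(p,P[p[1],p[0]].round(3))
E
```

```text
(381, 217) [ 0.466 -0.203  0.109]
(376, 248) [ 0.376 -0.186  0.111]
(397, 253) [ 0.361 -0.246  0.112]
(424, 242) [ 0.395 -0.333  0.079]
(465, 250) [ 0.371 -0.46   0.059]
(390, 232) [ 0.429 -0.238  0.046]
(430, 215) [ 0.481 -0.364  0.04 ]
(340, 220) [ 0.453 -0.082  0.146]
(362, 185) [ 0.586 -0.16   0.003]
(330, 250) [ 0.367 -0.053  0.163]
(314, 239) [ 0.405 -0.007  0.089]
(215, 218) [0.483 0.31  0.   ]
(300, 235) [0.427 0.039 0.001]
(180, 205) [0.518 0.41  0.043]
(374, 165) [ 0.637 -0.193  0.058]
```

View pics/b_top.png

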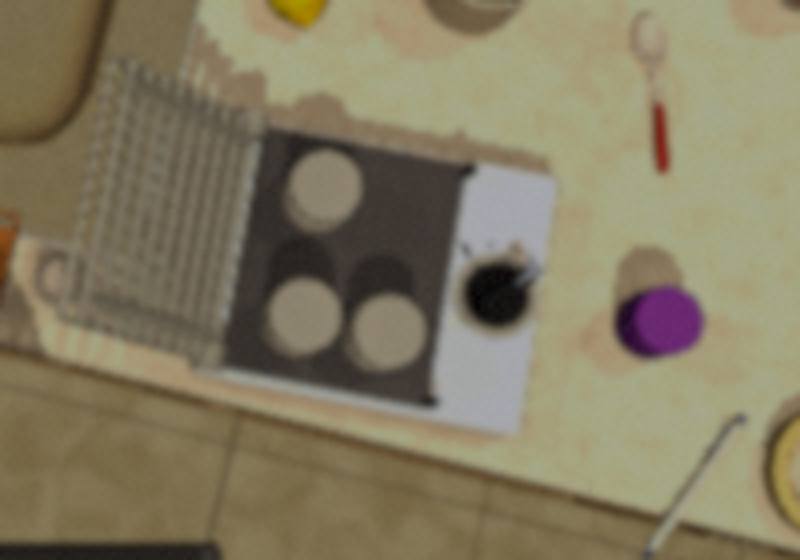

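```bash
python3 - <<'E'
from h import *
from scipy.spatial.transform import Rotation as Ro
f=robot.grab_frame("wrist"); s=robot.sense()
c=-f['R'].T@f['t']; R=Ro.from_euler('xyz',s['tcp_rot']).as_matrix()
print('cam in tool',R.T@(c-s['tcp_pos']), (R.T@f['R'].T).round(3))
t=robot.grab_frame("top"); P=cloud(t)
# cabinet front at z
m=(P[...,2]>0.5)&(t['range_z']>0)&(P[...,0]>0.3)
for y0 in np.arange(-0.8,0.8,0.2):
    q=P[m&(abs(P[...,1]-y0)<0.1)]; print(round(y0,1),len(q), q[:,0].min() if len(q) else None, q[:,2].min() if len(q) else None)
for yaw in np.arange(-3.0,3.2,0.4):
    print(round(yaw,2),robot.inverse_kinematics([0.42,-0.25,0.33],[np.pi,0,yaw]))
E
```

```text
cam in tool [-0.0002253  -0.07426968 -0.13204134] [[ 1.     0.    -0.001]
 [-0.     0.956  0.292]
 [ 0.001 -0.292  0.956]]
-0.8 0 None None
-0.6 1732 0.4241880065614655 0.5742968409846871
-0.4 17364 0.44341544617511847 0.5751158976657386
-0.2 25883 0.5117389314452498 0.5700564178948343
-0.0 15530 0.5613095811051112 0.5743282560821569
0.2 10401 0.5950513549842369 0.5757556069272718
0.4 4674 0.6718467969492357 0.5735688882012453
0.6 2511 0.3003529668822339 0.5196585416302552
-3.0 [-0.54780935  0.11642045  1.11413484  1.88202416 -0.11165632  1.21011235
 -2.39681918]
-2.6 [-0.54780935  0.11642045  1.11413484  1.88202416 -0.11165632  1.21011235
 -1.99681918]
-2.2 [-0.54780935  0.11642045  1.11413484  1.88202416 -0.11165632  1.21011235
 -1.59681918]
-1.8 [-0.37407101  0.09277961  0.90522237  1.87712399 -0.07802255  1.20808628
 -1.24321091]
-1.4 [-0.67056395  0.15997611  1.28562233  1.88463527 -0.16374457  1.21600469
 -0.7310947 ]
-1.0 [-0.6665593   0.15767468  1.27923826  1.88456221 -0.16110251  1.21563058
 -0.33432317]
-0.6 [-0.66116092  0.1547257   1.27077034  1.88446235 -0.15770521  1.2151612
  0.06151338]
-0.2 [-0.64585029  0.14719321  1.24750103  1.88417077 -0.14896061  1.21401354
  0.45072795]
0.2 [-0.62202724  0.13741374  1.21303595  1.88369299 -0.1374345   1.21263462
  0.83633682]
0.6 [-0.60105238  0.13028003  1.18401348  1.88324865 -0.12886799  1.21170928
  1.2254866 ]
1.0 [-0.60872076  0.13275213  1.19450247  1.88341364 -0.1318544   1.21202216
  1.62928576]
1.4 [-0.63656992  0.14313616  1.23385322  1.8839881  -0.14420539  1.21342615
  2.0448169 ]
1.8 [-0.64294343  0.14588495  1.24319256  1.88411403 -0.14743098  1.21382177
  2.44883027]
2.2 [ 1.3272054   0.20164732 -0.99866806  1.7996772   0.17920074  1.23671588
  2.4785669 ]
2.6 None
3.0 [-0.63945735  0.14436174  1.23806658  1.88404541 -0.14564555  1.21360131
 -2.63657451]
```

```bash
python3 - <<'E'
from h import *
a=1.167
q=robot.inverse_kinematics([0.46*np.cos(a),0.46*np.sin(a),0.30],[np.pi,0,a]); print(q)
robot.move_joints(q)
q=np.array(q); q[0]=0.5; robot.move_joints(q)
q[6]=-1.1; robot.move_joints(q)
s=robot.sense(); print(s['t'],s['tcp_pos'],s['tcp_rot'],q)
f=robot.grab_frame("wrist"); save(f,"c_w.png"); f=robot.grab_frame("top"); save(f,"c_t.png");f=robot.grab_frame("side"); save(f,"c_s.png")
E
```

```text
[-1.1879757   0.06528935 -0.07457508  1.93813689  0.00535387  1.13835282
 -0.09763625]
4.5833 [ 0.39915203 -0.22859713  0.29998763] [ 3.14159021e+00  4.85329257e-05 -1.52144733e+00] [ 0.5         0.06528935 -0.07457508  1.93813689  0.00535387  1.13835282
 -1.1       ]
```

View pics/c_w.png

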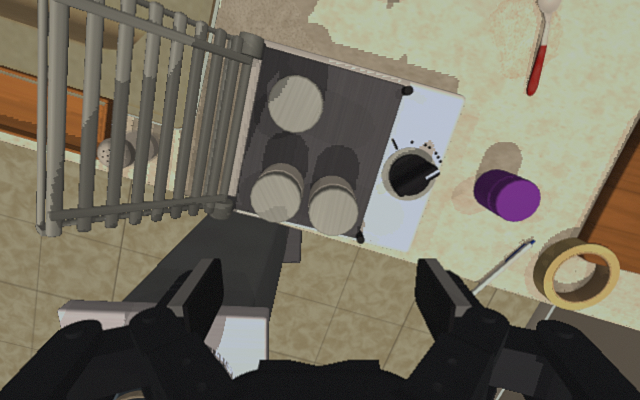

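View pics/c_s.png

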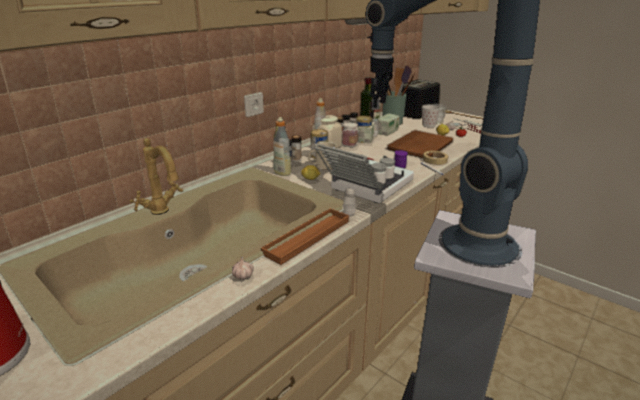

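```bash
python3 - <<'E'
from h import *
f=robot.grab_frame("wrist"); save(f,"d_w.png",(365,70,475,220),4)
save(f,"d_w2.png",(220,30,420,250),3)
P=cloud(f); np.save('/tmp/P.npy',P)
z=P[...,2]; g=f['image'].astype(int)
def rep(n,m):
    k,l,st,c=cv2.connectedComponentsWithStats(m.astype(np.uint8))
    for i in range(1,k):
        if st[i,4]>150:
            p=P[l==i]; print(n,st[i],c[i].round(1),p.mean(0).round(4),p.min(0).round(3),p.max(0).round(3))
crop=np.zeros(z.shape,bool); crop[30:255,225:470]=1
rep('jar',(z>0.1)&(z<0.12)&crop)
rep('dialtop',(z>0.075)&(z<0.085)&crop)
pl=(abs(z-0.047)<0.003)&crop; 
hs=(abs(z-0.040)<0.003)&crop
for n,m in(('plate',pl&(g.sum(2)<330)),('hous',hs&(g.sum(2)>330))):
    q=P[m][:,:2].astype(np.float32); r=cv2.minAreaRect(q); print(n,len(q),r,np.median(P[m][:,2])); print(cv2.boxPoints(r))
E
```

```text
jar [ 267   75   56   58 2484] [294.6 103.1] [ 0.4695 -0.2033  0.1094] [ 0.443 -0.229  0.106] [ 0.495 -0.177  0.112]
jar [ 250  172   51   51 2014] [275.2 196.7] [ 0.3769 -0.1859  0.1092] [ 0.349 -0.211  0.1  ] [ 0.401 -0.16   0.112]
jar [ 308  186   50   49 1945] [332.5 210.3] [ 0.3651 -0.2453  0.1093] [ 0.338 -0.271  0.1  ] [ 0.389 -0.22   0.112]
dialtop [ 225   32   34  110 1088] [237.8  66.8] [ 0.5006 -0.1439  0.0808] [ 0.427 -0.163  0.075] [ 0.533 -0.128  0.085]
dialtop [395 165  45  32 588] [416.7 180.2] [ 0.3946 -0.3373  0.0799] [ 0.375 -0.361  0.075] [ 0.412 -0.315  0.084]
plate 15594 ((0.41183245182037354, -0.2497367113828659), (0.2300841361284256, 0.1911197155714035), 77.49356842041016) 0.04759141543720852
[[ 0.2936278  -0.34135562]
 [ 0.48021254 -0.38274243]
 [ 0.5300371  -0.1581178 ]
 [ 0.34345236 -0.11673099]]
hous 9675 ((0.4111519157886505, -0.2536434233188629), (0.24390561878681183, 0.20290939509868622), 78.2816162109375) 0.040577929673381086
[[ 0.28704298 -0.35244885]
 [ 0.4857233  -0.39366004]
 [ 0.53526086 -0.154838  ]
 [ 0.33658054 -0.11362681]]
```

View pics/d_w.png

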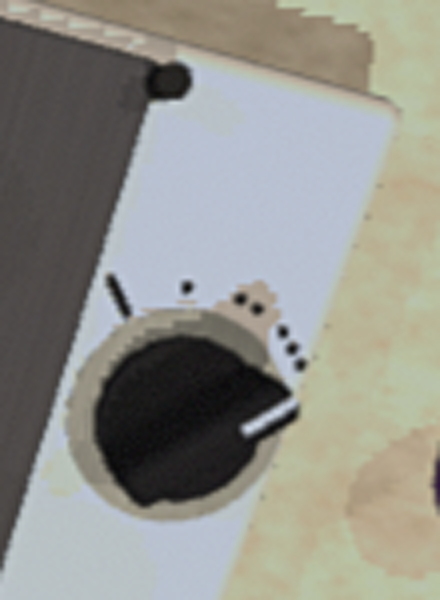

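View pics/d_w2.png

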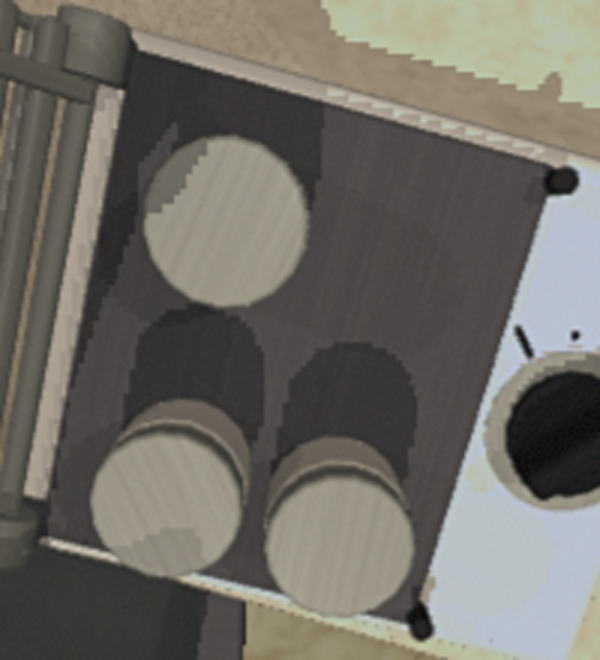

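```bash
python3 - <<'E'
from h import *
f=robot.grab_frame("wrist")
q=onplane(f,[(403.7,85),(361.7,226),(236.7,210),(265,45)],0.047)
print(q.round(4)); 
for a,b in((1,0),(2,3),(1,2),(0,3)):
    d=q[b]-q[a]; print(np.linalg.norm(d).round(4), np.arctan2(d[1],d[0]).round(4), (np.arctan2(d[1],d[0])-np.pi/2).round(4))
print('mean',q.mean(0))
c=lambda x,y:(365+x/4,70+y/4)
L=onplane(f,[c(110,278),c(127,315),c(187,287),c(249,304),c(291,348)],0.0405); print('marks',L.round(4))
p=onplane(f,[c(245,432),c(297,402)],0.080); print('ptr',p.round(4)); d=p[1]-p[0]; print(np.arctan2(d[1],d[0]))
# bar axis by depth
P=cloud(f); m=(P[...,2]>0.076)&(P[...,2]<0.084); m[:, :385]=0; m[:,450:]=0;m[:150]=0;m[230:]=0
x=P[m][:,:2].astype(np.float32); r=cv2.minAreaRect(x); print(r)
foot=(abs(P[...,2]-0.048)<0.002); foot[:, :375]=0; foot[:,450:]=0;foot[:135]=0;foot[215:]=0
print(len(P[foot]),cv2.minEnclosingCircle(P[foot][:,:2].astype(np.float32)))
c0=np.array([.395,-.337]); 
for a in L: print(np.arctan2(*(a[:2]-c0)[::-1]))
E
```

```text
[[ 0.4939 -0.3189  0.047 ]
 [ 0.3253 -0.2869  0.047 ]
 [ 0.339  -0.1309  0.047 ]
 [ 0.5269 -0.1658  0.047 ]]
0.1716 -0.1871 -1.7579
0.1911 -0.1837 -1.7545
0.1567 1.483 -0.0878
0.1566 1.3585 -0.2123
mean [ 0.42124524 -0.2256298   0.047     ]
marks [[ 0.4333 -0.3148  0.0405]
 [ 0.4227 -0.3211  0.0405]
 [ 0.4318 -0.3378  0.0405]
 [ 0.4277 -0.3568  0.0405]
 [ 0.4153 -0.3712  0.0405]]
ptr [[ 0.3976 -0.3475  0.08  ]
 [ 0.4065 -0.3604  0.08  ]]
-0.96299706670944
((0.393902450799942, -0.33817407488822937), (0.014390937983989716, 0.051819875836372375), 36.46323776245117)
934 ((0.40745627880096436, -0.3246917128562927), 0.04463361203670502)
0.5250508588547788
0.5209696303611645
-0.021320738830524447
-0.5438625965462439
-1.0358192496389724
```

```bash
python3 - <<'E'
from h import *
D=[0.394,-0.338]; yaw=-0.945-np.pi/2
robot.goto(D+[0.2],[np.pi,0,yaw]); robot.grip(0.55,60)
print(robot.sense()['joint_pos'])
print(robot.move_straight(D+[0.063],0.1,contact_N=8)); 
robot.grip(0.0,60); s=robot.sense(); print(s['opening'],s['tcp_pos'],s['wrist_force'],s['joint_pos'])
q=np.array(s['joint_pos'])
for k in range(4):
    q[6]+=1.48/4; robot.move_joints(q); s=robot.sense(); print(s['wrist_force'].round(1),s['torque'].round(2),s['tcp_rot'].round(3),s['tcp_pos'].round(4))
robot.grip(0.55); robot.sleep(.3)
robot.move_straight(D+[0.2],0.15)
f=robot.grab_frame("wrist"); save(f,"e_w.png"); print(robot.sense()['t'])
E
```

```text
[ 0.5779608   0.25845593  0.05899902  1.95187233 -0.01889472  0.93123872
 -1.86901366]
False
0.15567967654038323 [ 0.39370163 -0.33853159  0.06359126] [-1.93273811 -0.50299671  5.19799793] [ 0.59142509  0.45301976  0.0467293   2.06121826 -0.03393269  0.62771494
 -1.85549578]
[-0.4  1.1  1. ] [ 0.08 -0.01  0.13] [-3.141 -0.    -2.149] [ 0.3938 -0.3384  0.0636]
[-1.   0.9  1.7] [ 0.3   0.05 -0.02] [-3.142 -0.    -1.78 ] [ 0.3938 -0.3382  0.0636]
[0.1 1.2 2.9] [ 0.55  0.07 -0.1 ] [ 3.142  0.    -1.411] [ 0.3938 -0.3381  0.0636]
[-1.1  3.7  3.2] [ 0.76  0.16 -0.01] [ 3.141  0.    -1.04 ] [ 0.3937 -0.338   0.0636]
11.5667
```

View pics/e_w.png

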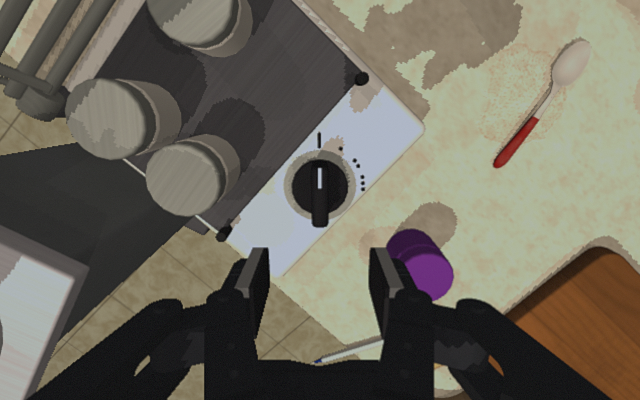

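```bash
python3 - <<'E'
from h import *
f=robot.grab_frame("top"); save(f,"g_t.png",(190,180,340,260),5)
P=cloud(f); h=cv2.cvtColor(f['image'],cv2.COLOR_RGB2HSV)
m=(h[...,0]<16)&(h[...,1]>130)&(h[...,2]>50); m[:195]=0;m[255:]=0;m[:,:200]=0;m[:,312:]=0
ct=max(cv2.findContours(m.astype(np.uint8),0,1)[0],key=cv2.contourArea); print(cv2.contourArea(ct))
q=onplane(f,ct[:,0].astype(float),0.024)[:,:2].astype(np.float32)
r=cv2.minAreaRect(q); print(r,cv2.boxPoints(r))
x=P[m]; print(np.percentile(x[:,2],[2,25,50,75,98]))
E
```

```text
1855.5
((0.4612228274345398, 0.1764569729566574), (0.2967970669269562, 0.0744524747133255), 75.64246368408203) [[0.3883606  0.0419244 ]
 [0.4604877  0.02346228]
 [0.53408504 0.31098956]
 [0.46195796 0.32945168]]
[-0.00183053  0.0020718   0.00404462  0.0066442   0.02570374]
```

View pics/g_t.png

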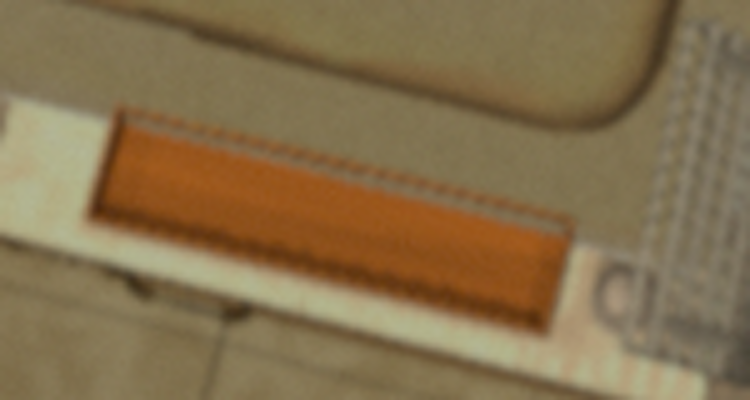

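```bash
python3 - <<'E'
from h import *
for p in [(.365,-.2455),(.377,-.186),(.4695,-.203),(.41,-.22)]:
  for z in (.087,.27):
    q=robot.inverse_kinematics([*p,z],[np.pi,0,-.205]); print(p,z,None if q is None else np.round(q,2))
for s in (-.09,0,.09):
  for z in (.045,.27):
    q=robot.inverse_kinematics([.462+.248*s,.177+.969*s,z],[np.pi,0,-.25]);print(s,z,None if q is None else np.round(q,2))
E
```

```text
(0.365, -0.2455) 0.087 [ 0.59  0.32 -0.11  2.21  0.06  0.61  0.23]
(0.365, -0.2455) 0.27 [ 0.6   0.06 -0.11  2.02  0.01  1.07  0.28]
(0.377, -0.186) 0.087 [ 0.48  0.29 -0.15  2.25  0.08  0.6   0.08]
(0.377, -0.186) 0.27 [ 0.51  0.03 -0.15  2.05  0.    1.06  0.15]
(0.4695, -0.203) 0.087 [ 0.44  0.41 -0.14  2.06  0.09  0.68  0.04]
(0.4695, -0.203) 0.27 [ 0.46  0.18 -0.16  1.87  0.03  1.09  0.09]
(0.41, -0.22) 0.087 [ 0.51  0.35 -0.13  2.16  0.07  0.64  0.12]
(0.41, -0.22) 0.27 [ 0.53  0.1  -0.14  1.97  0.02  1.07  0.18]
-0.09 0.045 [ 0.07  0.44 -0.44  2.2   0.35  0.56 -0.88]
-0.09 0.27 [ 0.06  0.09 -0.37  1.99  0.04  1.07 -0.58]
0 0.045 [ 0.03  0.53 -0.61  2.1   0.5   0.66 -1.17]
0 0.27 [-0.04  0.18 -0.46  1.89  0.09  1.09 -0.79]
0.09 0.045 [-0.06  0.63 -0.69  1.96  0.58  0.75 -1.34]
0.09 0.27 [-0.12  0.3  -0.57  1.77  0.17  1.13 -0.99]
```

```bash
cat >> h.py <<'E'
def pick(x,y,zt,yaw,strength=50):
    robot.grip(0.85,strength)
    hit=robot.move_straight([x,y,zt],0.12,contact_N=12)
    robot.grip(0.0,strength); s=robot.sense(); print('pick',hit,s['opening'].round(3),s['tcp_pos'].round(4),s['wrist_force'].round(1))
    return s['opening']>0.55 and s['opening']<0.72
E
python3 - <<'E'
from h import *
r=[np.pi,0,-.205]
robot.goto([.364,-.2455,.2],r)
ok=pick(.364,-.2455,.087,-.205); print(ok)
robot.move_straight([.37,-.2455,.275],.15)
print(robot.sense()['opening'])
robot.goto([.46,.08,.275],[np.pi,0,-.25])
s=robot.sense(); print(s['opening'],s['t'])
f=robot.grab_frame("wrist"); save(f,"i_w.png")
f=robot.grab_frame("side"); save(f,"i_s.png")
E
```

```text
Traceback (most recent call last):
  File "h.py", line 22, in pick
    robot.grip(0.0,strength); s=robot.sense(); print('pick',hit,s['opening'].round(3),s['tcp_pos'].round(4),s['wrist_force'].round(1))
                                                                ^^^^^^^^^^^^^^^^^^
AttributeError: 'float' object has no attribute 'round'
```

```bash
sed -i "s/s\['opening'\].round(3)/round(s['opening'],3)/" h.py
python3 - <<'E'
from h import *
s=robot.sense(); print('opening',s['opening'],s['tcp_pos'],s['wrist_force'])
if .55<s['opening']<.72:
    robot.move_straight([.37,-.2455,.275],.15)
    print(robot.sense()['opening'])
    robot.goto([.46,.08,.275],[np.pi,0,-.25])
    s=robot.sense(); print(s['opening'],s['t'])
f=robot.grab_frame("wrist"); save(f,"i_w.png")
f=robot.grab_frame("side"); save(f,"i_s.png")
E
```

```text
opening 0.615698903124539 [ 0.36432316 -0.24577297  0.08790021] [-1.93150357  0.83075629  5.91659853]
0.6161433122423471
0.6145349973805032 16.7417
```

View pics/i_w.png

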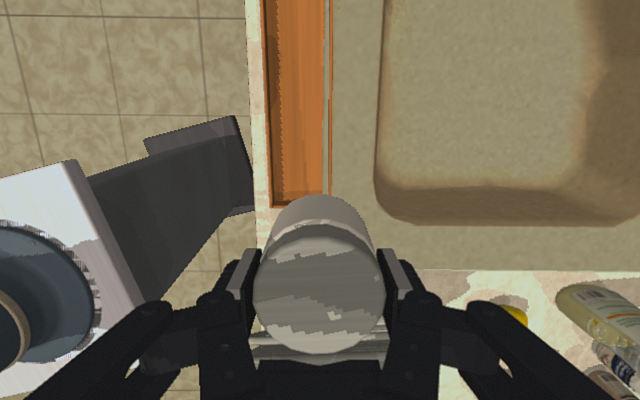

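View pics/i_s.png

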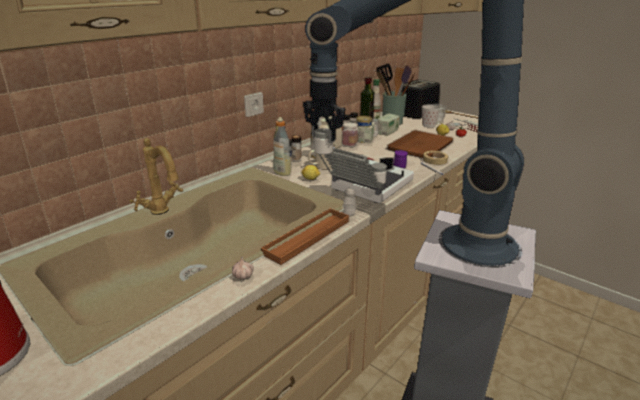

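```bash
python3 - <<'E'
from h import *
f=robot.grab_frame("wrist"); save(f,"k_w.png",(230,0,360,215),4 and 3)
P=cloud(f); z=P[...,2]
for r in (20,80,140,180):
    row=z[r,240:350]; 
    m=np.where((row>.018)&(row<.03))[0]+240
    print(r,[(int(c),P[r,c].round(3).tolist()) for c in (m[0],m[-1])] if len(m) else None)
n=np.array([.248,.969]); x=np.array([.969,-.248])
m=(z>.019)&(z<.028); m[205:]=0; m[:,:235]=0;m[:,350:]=0
q=P[m][:,:2]-[.462,.177]; a=q@x; print(np.percentile(a,[1,10,50,90,99]), (q@n).min(),(q@n).max())
for lo in (-.05,.0):
    g=(q@n>lo)&(q@n<lo+.04); print(lo, a[g].min() if g.any() else 0,a[g].max() if g.any() else 0)
E
```

```text
20 [(260, [0.44, 0.242, 0.025]), (332, [0.512, 0.224, 0.023])]
80 [(263, [0.425, 0.185, 0.025]), (331, [0.497, 0.167, 0.025])]
140 [(266, [0.409, 0.122, 0.024]), (331, [0.481, 0.104, 0.026])]
180 [(268, [0.397, 0.077, 0.025]), (330, [0.469, 0.058, 0.023])]
[-0.03840701 -0.03749193 -0.03448171  0.03642588  0.03726886] -0.14479809806610142 0.07659131717767223
-0.05 -0.038662928866655705 0.03681034629377957
0.0 -0.038617044896579404 0.03743472738792695
```

View pics/k_w.png

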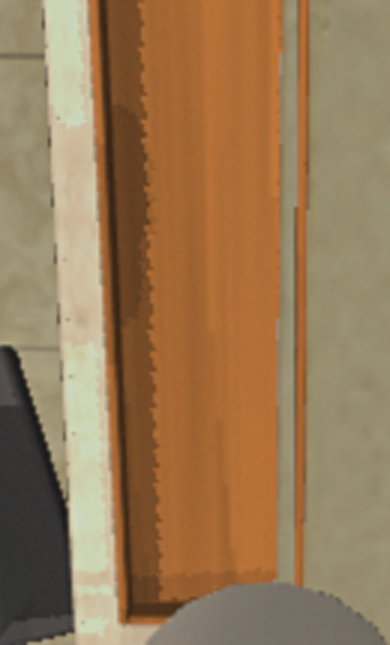

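```bash
cat >> h.py <<'E'
TR=np.array([.4615,.177]); TY=np.array([.248,.969])
def slot(s): return TR+TY*s
def drop(x,y,zt,rot):
    robot.goto([x,y,.275],rot)
    hit=robot.move_straight([x,y,zt-.002],0.12,contact_N=6)
    s=robot.sense(); print('drop',hit,s['tcp_pos'].round(4),round(s['opening'],3))
    robot.grip(0.82); 
    robot.move_straight([x,y,.275],0.2)
E
python3 - <<'E'
from h import *
rt=[np.pi,0,-.25]; r=[np.pi,0,-.205]
drop(*slot(.085),.045,rt)
robot.goto([.40,-.19,.28],r)
f=robot.grab_frame("wrist"); save(f,"l_w.png")
P=cloud(f); z=P[...,2]; m=(z>.1)&(z<.113); 
k,l,st,c=cv2.connectedComponentsWithStats(m.astype(np.uint8))
for i in range(1,k):
    if st[i,4]>150:
        p=P[l==i]; print(st[i],p.mean(0).round(4),((p.min(0)+p.max(0))/2).round(4),np.ptp(p,axis=0).round(3))
print(robot.sense()['t'])
E
```

```text
drop True [0.4824 0.2593 0.045 ] 0.617
[ 241   82  207   16 1407] [ 0.4403 -0.1132  0.102 ] [ 0.4394 -0.1132  0.1065] [0.182 0.043 0.013]
[ 363  153   57   55 2392] [ 0.468  -0.2013  0.1093] [ 0.4684 -0.2029  0.1063] [0.052 0.052 0.012]
[ 264  155   55   55 2351] [ 0.3753 -0.1838  0.1094] [ 0.3747 -0.185   0.1059] [0.052 0.052 0.012]
[ 608  303   32   61 1393] [ 0.6973 -0.4267  0.1071] [ 0.6978 -0.4296  0.1061] [0.033 0.073 0.012]
[617 372  23  28 444] [ 0.7055 -0.5003  0.1066] [ 0.7081 -0.5013  0.1065] [0.026 0.025 0.013]
22.8083
```

View pics/l_w.png

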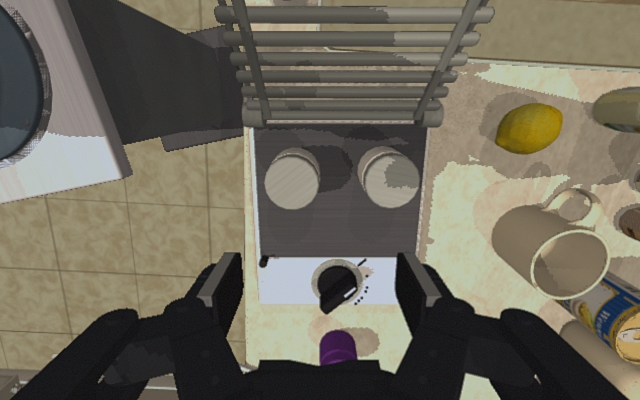

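```bash
python3 - <<'E'
from h import *
rt=[np.pi,0,-.25]; r=[np.pi,0,-.205]
robot.goto([.375,-.185,.2],r)
assert pick(.375,-.185,.087,0)
robot.move_straight([.385,-.195,.275],.15)
drop(*slot(0),.045,rt)
robot.goto([.40,-.19,.28],r)
robot.goto([.4685,-.203,.16],r)
assert pick(.4685,-.203,.087,0)
robot.move_straight([.4685,-.203,.14],.15)
robot.move_straight([.40,-.203,.15],.15)
robot.move_straight([.40,-.203,.275],.15)
drop(*slot(-.085),.045,rt)
s=robot.sense(); print(s['t'],s['tcp_pos'])
f=robot.grab_frame("wrist"); save(f,"m_w.png"); f=robot.grab_frame("top"); save(f,"m_t.png")
E
```

```text
pick False 0.621 [ 0.3756 -0.1853  0.0879] [-1.2 -0.6  6.4]
drop True [0.4613 0.177  0.045 ] 0.617
pick False 0.621 [ 0.4693 -0.2032  0.0882] [-1.7 -0.3  6.1]
drop True [0.4398 0.0948 0.0452] 0.62
41.0917 [0.43969985 0.09433763 0.27398479]
```

View pics/m_w.png

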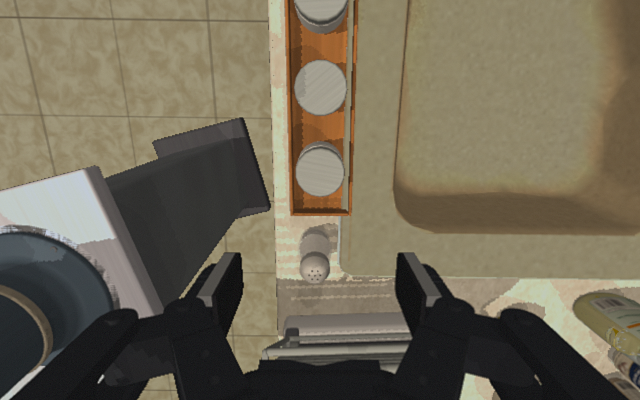

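View pics/m_t.png

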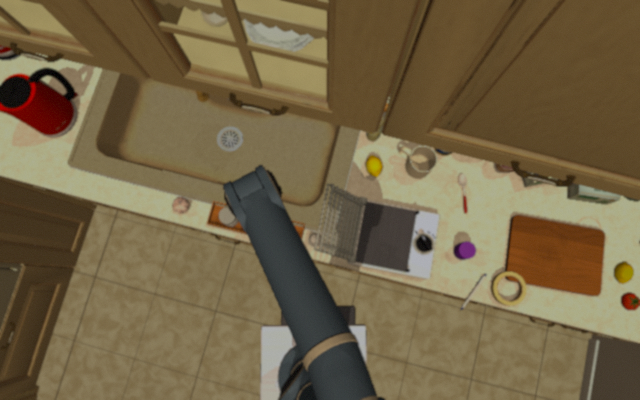

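```bash
cat > fold.py <<'E'
from h import *
H=np.array([.437,-.135,.066]); yw=-.205
ex=np.array([np.cos(yw),np.sin(yw),0]); ey=np.array([-np.sin(yw),np.cos(yw),0]); ez=np.array([0,0,1.])
def pt(th,lead):
    y=-.163*np.cos(th)+.018*np.sin(th)+.011-lead; z=.163*np.sin(th)+.018*np.cos(th)-.019
    return H+ex*-.02+ey*y+ez*z
E
python3 - <<'E'
from fold import *
r=[np.pi,0,yw]
robot.grip(0.0,40)
p0=pt(2.2,-.025); print(p0)
robot.goto([*p0[:2],.275],r)
print(robot.move_straight(p0,.12,contact_N=10))
print(robot.move_straight(pt(2.2,-.001),.05,contact_N=15)); print(robot.sense()['wrist_force'].round(1))
for th in np.arange(2.1,0.94,-.1):
    h=robot.move_straight(pt(th,.005),.08,contact_N=25); s=robot.sense(); print(round(th,2),h,s['tcp_pos'].round(3),s['wrist_force'].round(1))
    if h: break
f=robot.grab_frame("top"); save(f,"n_t.png",(300,170,500,310),4);f=robot.grab_frame("wrist"); save(f,"n_w.png"); print(s['t'])
E
```

```text
[0.44723702 0.01248284 0.16819189]
False
False
[-0.   2.   0.7]
2.1 False [ 0.44  -0.027  0.18 ] [0.4 7.6 4.5]
2.0 False [ 0.437 -0.042  0.189] [1.6 5.4 3.8]
1.9 False [ 0.434 -0.057  0.196] [3.2 3.3 2.7]
1.8 False [ 0.43  -0.072  0.201] [2.7 1.6 0.3]
1.7 False [ 0.426 -0.087  0.206] [ 0.3  2.7 -1.6]
1.6 False [ 0.423 -0.103  0.209] [ 0.4  1.8 -0.3]
1.5 False [ 0.42  -0.119  0.211] [-0.4  1.3 -0.9]
1.4 False [ 0.417 -0.135  0.211] [-0.5  1.1 -0.9]
1.3 False [ 0.413 -0.152  0.209] [1.1 0.2 0.2]
1.2 False [ 0.41  -0.167  0.205] [ 0.4 -0.5  0.2]
1.1 False [ 0.407 -0.182  0.2  ] [-0.5  0.4 -0.1]
1.0 False [ 0.403 -0.197  0.194] [0.3 0.  0.3]
48.3167
```

View pics/n_t.png

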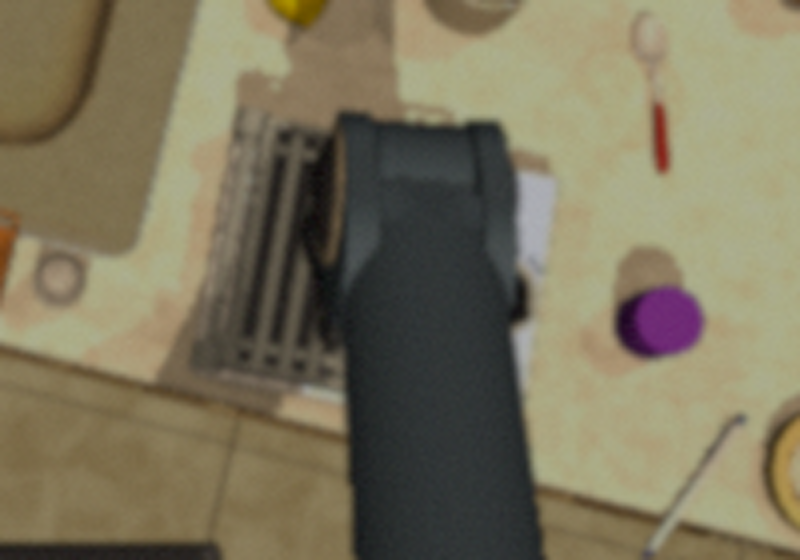

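View pics/n_w.png

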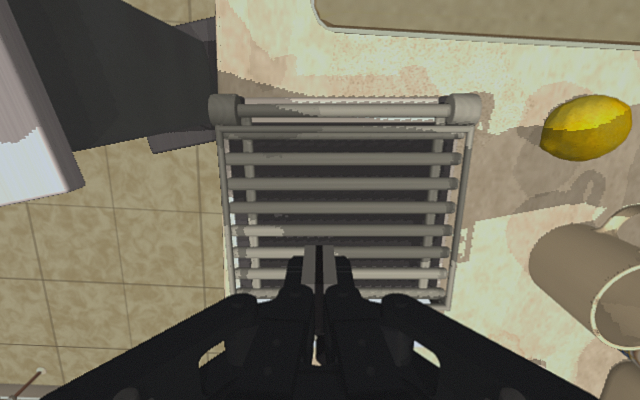

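```bash
python3 - <<'E'
from fold import *
r=[np.pi,0,yw]
robot.move_straight([.39,-.24,.28],.15); robot.grip(.85)
f=robot.grab_frame("wrist"); save(f,"o_w.png"); s=robot.sense(); print(s['t'],s['tcp_pos'])
P=cloud(f); z=P[...,2]
M=(z>.064)&(z<.09)&(P[...,0]>.3)&(P[...,0]<.56)&(P[...,1]>-.32)&(P[...,1]<-.1)
c=np.array([.419,-.217,0])
q=P-c; a=q@ex; b=q@ey
rail=M&(z>.080)
print('rail x',np.percentile(a[rail],[.5,99.5]),'y',np.percentile(b[rail],[.5,99.5]),np.median(z[rail]))
for lo in (-.06,-.02,.02,.05):
    g=rail&(b>lo)&(b<lo+.03); print('x at y',lo,a[g].min(),a[g].max())
for lo in (-.06,0,.04):
    g=rail&(a>lo)&(a<lo+.03)&(b>.05); print('y+ at x',lo,b[g].max() if g.any() else 0, b[g].min() if g.any() else 0)
    g=rail&(a>lo)&(a<lo+.03)&(b<-.05); print('y- at x',lo,b[g].min() if g.any() else 0)
bar=M&(abs(a)<.05)&(z<.075); 
for lo in np.arange(-.08,.08,.02): g=bar&(b>lo)&(b<lo+.02); print(round(lo,2),np.percentile(z[g],90).round(4) if g.any() else None)
E
```

```text
49.95 [ 0.39001189 -0.24001861  0.28001742]
rail x [-0.09443566  0.09280677] y [-0.07973511  0.07343792] 0.08404507846656539
x at y -0.06 -0.09466951655307423 0.09297244397981273
x at y -0.02 -0.09462640329457177 0.09332549290154352
x at y 0.02 -0.09477783876971146 0.09324196406393226
x at y 0.05 -0.09463277038319555 0.09313805883718797
y+ at x -0.06 0.07346822638063008 0.06887130977002977
y- at x -0.06 -0.0798533731774951
y+ at x 0 0.0734597893690263 0.06888129346956426
y- at x 0 -0.07983664976210993
y+ at x 0.04 0.07343639170479381 0.06882547798367428
y- at x 0.04 -0.0798791136295154
-0.08 0.0713
-0.06 0.0713
-0.04 0.0713
-0.02 0.0713
0.0 0.0713
0.02 0.0713
0.04 0.0714
0.06 0.0712
```

View pics/o_w.png

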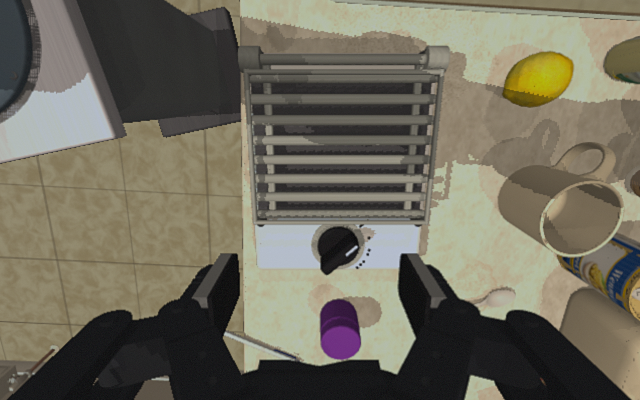

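```bash
python3 - <<'E'
from h import *
f=robot.grab_frame("wrist"); save(f,"p_w.png",(290,200,400,290),6)
p=onplane(f,[(345+0,254),(357,244)],.08); print(np.arctan2(*(p[1]-p[0])[1::-1]))
E
```

```text
0.5480388503756138
```

View pics/p_w.png

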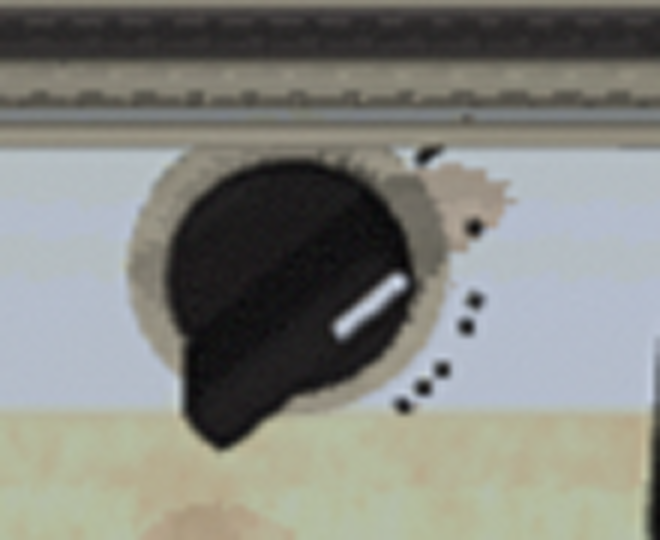

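```bash
cat > place.py <<'E'
from fold import *
M=np.array([.4176,-.2200]); E2x=ex[:2]; E2y=ey[:2]
rt=[np.pi,0,-.25]; r=[np.pi,0,yw]
def spot(x,y): return M+E2x*x+E2y*y
def comps(f,lo,hi,box):
    P=cloud(f); z=P[...,2]; m=(z>lo)&(z<hi)&(P[...,0]>box[0])&(P[...,0]<box[1])&(P[...,1]>box[2])&(P[...,1]<box[3])
    k,l,st,c=cv2.connectedComponentsWithStats(m.astype(np.uint8)); out=[]
    for i in range(1,k):
        if st[i,4]>250:
            p=P[l==i]; o=((p.min(0)+p.max(0))/2); out.append(o); print('lid',o.round(4),np.ptp(p,axis=0).round(3),st[i,4])
    return out
def look_tray(n):
    robot.goto([.44,.094,.275],rt); f=robot.grab_frame("wrist"); save(f,n); return comps(f,.061,.072,(.36,.6,.03,.4))
def look_triv(n):
    robot.goto([.39,-.24,.28],r); f=robot.grab_frame("wrist"); save(f,n); 
    for o in comps(f,.128,.138,(.3,.56,-.33,-.1)):
        d=o[:2]-M; print('  triv',(d@E2x).round(4),(d@E2y).round(4))
E
python3 - <<'E'
from place import *
L=look_tray("q_w.png")
j=min(L,key=lambda o:o[1]); print(j)
assert np.linalg.norm(j[:2]-slot(-.085))<.02
robot.goto([*j[:2],.15],rt)
assert pick(j[0],j[1],.045,0)
robot.move_straight([j[0],j[1],.24],.15)
p=spot(0,.04); robot.goto([*p,.24],r)
hit=robot.move_straight([*p,.109],.1,contact_N=6); s=robot.sense(); print('place',hit,s['tcp_pos'].round(4),s['t'])
robot.grip(.82); robot.move_straight([*p,.27],.15)
look_triv("r_w.png"); print(robot.sense()['t'])
E
```

```text
lid [0.4796 0.2437 0.0651] [0.047 0.023 0.008] 847
lid [0.4603 0.1761 0.066 ] [0.052 0.052 0.006] 2326
lid [0.4395 0.0947 0.065 ] [0.052 0.052 0.008] 1881
[0.43945875 0.09470204 0.06498415]
pick False 0.617 [0.4399 0.0948 0.0459] [-1.7 -0.6  5.6]
place True [ 0.4251 -0.1805  0.1119] 57.1583
lid [ 0.4245 -0.1805  0.1319] [0.052 0.052 0.006] 3267
  triv -0.0012 0.0401
59.1167
```

View pics/q_w.png

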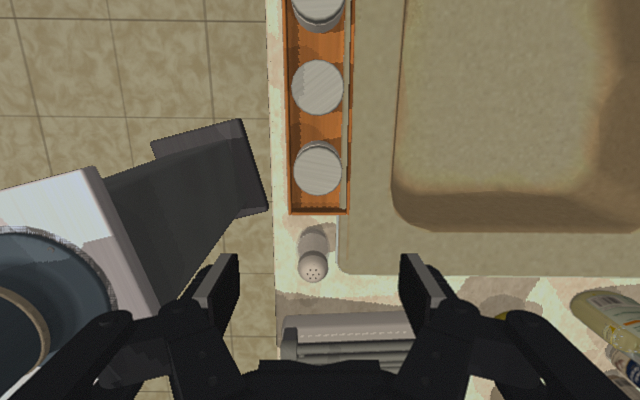

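View pics/r_w.png

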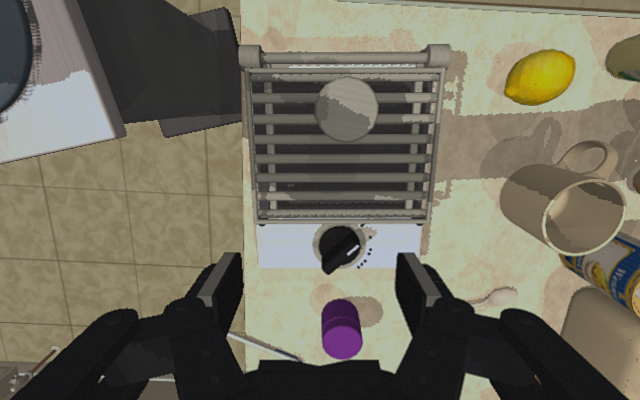

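First jar stands at (0, +40 mm) on the grid; the other two are unmoved in the tray. Next two.

```bash
python3 - <<'E'
from place import *
for (sl,sp,n) in ((0,(.045,-.037),1),(.085,(-.042,-.037),2)):
    c=slot(sl); robot.goto([c[0]-.02,c[1]-.08,.26],rt); f=robot.grab_frame("wrist"); save(f,f"s_w{n}.png")
    L=comps(f,.061,.072,(.36,.6,.03,.4))
    j=min(L,key=lambda o:np.linalg.norm(o[:2]-c)); 
    if np.linalg.norm(j[:2]-c)>.012: print('moved!',j); break
    robot.goto([*j[:2],.15],rt)
    if not pick(j[0],j[1],.045,0): print('bad pick'); break
    robot.move_straight([j[0],j[1],.24],.15)
    p=spot(*sp); robot.goto([*p,.24],r)
    hit=robot.move_straight([*p,.109],.1,contact_N=6); s=robot.sense(); print('place',hit,s['tcp_pos'].round(4),round(s['opening'],3),s['t'])
    robot.grip(.80); robot.move_straight([*p,.27],.15)
look_triv("t_w.png"); print(robot.sense()['t'])
E
```

```text
lid [0.4798 0.2434 0.0651] [0.047 0.022 0.008] 915
lid [0.4602 0.1761 0.0664] [0.052 0.052 0.006] 2532
pick False 0.618 [0.4608 0.1764 0.046 ] [-0.9  0.1  5.4]
place True [ 0.4537 -0.2652  0.112 ] 0.619 66.8917
lid [0.4819 0.2591 0.0658] [0.052 0.052 0.008] 2536
pick False 0.616 [0.4825 0.2596 0.0461] [-0.8 -0.   5.7]
place True [ 0.3684 -0.2473  0.112 ] 0.62 76.7917
lid [ 0.4246 -0.1806  0.1317] [0.052 0.052 0.007] 3231
lid [ 0.3681 -0.247   0.1314] [0.052 0.052 0.007] 2583
lid [ 0.453  -0.2651  0.1315] [0.052 0.052 0.007] 2587
  triv -0.0012 0.04
  triv -0.0429 -0.0365
  triv 0.0438 -0.0369
78.6
```

View pics/t_w.png

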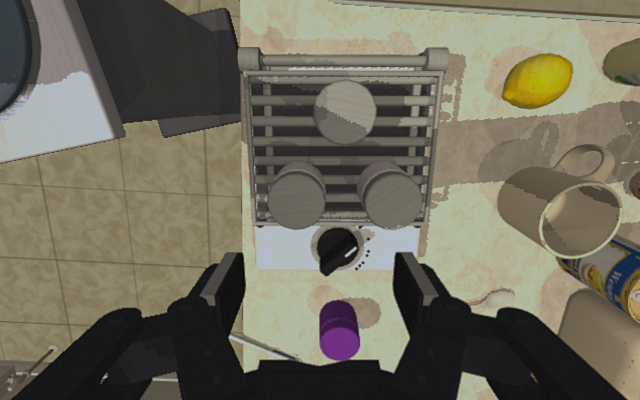

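```bash
python3 - <<'E'
from place import *
robot.sleep(1.5); look_triv("u_w.png")
f=robot.grab_frame("wrist"); p=onplane(f,[(345,254),(357,244)],.08)
s=robot.sense(); print(s['t'],s['wrist_force'])
robot.close_job()
E
```

```text
lid [ 0.4246 -0.1806  0.1315] [0.052 0.052 0.007] 3248
lid [ 0.3679 -0.2472  0.1314] [0.052 0.052 0.007] 2573
lid [ 0.453  -0.2648  0.132 ] [0.052 0.052 0.007] 2586
  triv -0.0012 0.04
  triv -0.0431 -0.0368
  triv 0.0438 -0.0367
80.45 [-0.48031881 -1.3076839   0.76825771]
the job is handed in; nothing more can be done
```

The job is done and handed in at about 80 s; no verdict was reported.

- **Dial:** I turned it from the three-dot setting to off while the trivet was still open. The pointer lay at about 0.55 rad in world yaw, against about 0.53 rad for the off line. I read it by eye from the picture and did not measure it again after placing the jars.
- **Trivet:** The three jars that were present went into the tray, then I snapped the trivet down. All bars and the rail measured level.
- **Jars:** All three stand on the grid. Measured from its middle (along the hinge, across), they are at (-1, +40), (-43, -37) and (+44, -37) mm, inside the 70 and 56 mm limits. Their lid tops are at the right height for standing upright. A second look 1.5 s later showed them unmoved, with the gripper held clear above.
- **Bystanders:** I touched none of them. I saw no sign of movement in the pictures but did not measure them.

No check failed. I saw no jar knocked aside; each one was within 12–20 mm of where I had left it when I came back for it.

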